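# Index the photo turntable and run it to the camera stop

## Robot

A 6-joint arm with a two-finger parallel gripper is mounted at the origin on the work surface. World frame = base frame: x ahead of the robot, y to its left, z up, the work surface at z = 0. Lengths are in m, angles in rad, forces in N, time in s.
With the tool pointing down it reaches from about 0.325 to 0.9 m from the base axis. Payload 6.1 kg.
Tool frame: the origin (TCP) lies at the very end of the fingers, on their centre line; the grasp point (between the pads) lies 19 mm behind it; z points along the fingers, y is the line along which they close (so a half turn about z gives the same grasp; the last joint's range is limited). The gripper opens to 87 mm and grips with 3 to 60 N. Pads are 19 mm wide; open, the fingers measure 117 mm over their backs; the gripper's body (75 mm by 190 mm) begins 51 mm behind the grasp point.
Start: joints at [1.038, 0.22, 1.526, -0, 1.395, -0.126], TCP at [0.247, 0.574, 0.223] pointing down, gripper open.
Joint ranges: [-2.98, 2.98], [-0.91, 2.08], [0.09, 2.57], [-1.24, 4.39], [0.2, 2.65], [-2.68, 2.68]. Speed limits (rad/s): [2.57, 2.57, 3.01, 3.14, 3.14, 3.14].

## Interface

Orientations are given as a rotation vector (axis times angle).
In Python, from rig import manip gives the robot as it stands. The module is installed in compiled form; this text tells all that it offers.
- The arm moves only by the tool jog_arm, never from a script. Its arguments are lists of equal length, an entry for each row: "linear": the shift along the world's x, y, z in m, a list of three; "rotation": the turn, a rotation vector about the world's x, y, z in rad, a list of three; "gripper": the opening, from -1 (shut) to 1 (fully open). A call has 1 to 12 rows; each row shifts and turns the commanded pose from where the row before left it; what a row does not reach is not made up. A row lasts 1/8 s, in which the tool goes at most 62.5 mm and 10.7 degrees, less where a joint would pass 70% of its speed; a pose out of reach is approached as far as the arm can. A call with a gripper value outside its range is refused whole. The fingers move at their own pace and stop on an object; "newtons" is the grip in N (left out, the last holds). Time passes only in rows, so rows that do not move let the fingers close. It gives the time, the measured TCP pose, the force, the opening and the grip force at its end, in the units of the state.
- manip.get_state(): the state, without advancing time (a new reading comes with each control period).
- manip.snapshot(name): name is "side" or "top" or "wrist"; returns (picture, depth): 480x640x3 uint8, blue, green, red; 480x640 float32, m along the optical axis (not along the pixel's ray), 0 where there is no reading.
- manip.calibration(name): a dict with "K" (3x3 intrinsics, pixels), "R" (3x3) and "t" (3): a world point X has camera coordinates R X + t; the wrist camera has in their place "T_tool_cam" (4x4, takes a point from camera to tool coordinates, whose origin is the TCP and whose axes are the flange's). Camera axes: x right, y down, z forward; pixel columns grow to the right and rows downward; lengths in m; the calibration is good to about 2 mm. A picture is of the moment at which its call begins: read the wrist's pose just before it. calibration takes no time and is no camera call.
- manip.job_done(): hands the job in; it is judged then, once.
The state is a dict: "time_s": time; "q": joint angles; "qvel": joint speeds; "tau": joint torques, N m; "position": TCP position; "orientation": TCP orientation; "wrist_force": force on the tool from outside, world axes, zero at the start; "ft_torque": the same for the moment, N m; "finger_gap": opening from 0.0 (shut) to 1.0 (fully open); "grip_force": force on a finger pad.
Only numpy, scipy, OpenCV 4.12 (cv2) and the standard library are available. Lean on these libraries where they do the work, as an engineer would, in place of code of your own. Each camera call takes 0.05 s, during which the arm holds its last target. There are 200 camera calls.

## Task

Set the globe up for its next photograph: lift the red plunger knob, turn the turntable clockwise (seen from above) about a quarter turn with the globe on it, and let the pin drop fully home in the notch of the brass shoe. Slide the carriage along its rail until it clicks into the red-marked camera stop. Keep the globe standing in its place on the platter and leave the other things on the desk as they are.

Things in the scene. Friction and masses are not known exactly. Their poses are not given: they have to be found in the camera images.
- rail: Photo stage base: dark steel plate 300 x 560 mm, 12 mm thick, on the desk, with two guide rails along its y. Origin: centre of its underside. Its y runs along the rails from the park stop (robot's right) to the camera stop (left), x away from the robot. Heights in these entries are above the desk.
- carriage (a joint): Travel of the aluminium carriage along the rail's +y, m. 0 = in the sprung park stop, its start; the camera stop lies at 0.155 to 0.205 (compare the two marks); hard end at 0.27. Sliding takes 2 to 4 N; about 12 N pushes it out of or into a stop. It draws itself in over the last 5 mm and can be pushed right through.
- push_plate (a point): Middle of the outer face of the carriage's upright push plate, 62 mm up. The plate is 130 mm long along the rail's x, 8 mm thick, from 28 to 80 mm up, and faces the rail's -y; push it towards +y. The base plate below it is 12 mm high, its guide rails 26 mm.
- pointer (a point): Tip of the carriage's red pointer on its side towards the robot, 38 mm up; moves with the carriage. The carriage is in the camera stop when this is level, along the rail, with camera_stop.
- camera_stop (a point): White line on the red tab of the brass camera stop at the rail's edge towards the robot, 24 mm up; clamped at another place along the rail each time, does not move in use.
- head (a joint): Turn of the turntable head (platter with plunger arm), rad: 0 at the start, growing clockwise seen from above, ends at -0.25 and 2.0. It turns with 1 to 4 N at the knob once the pin is out of its notch. The notch of the brass shoe, where it must end, was trimmed by eye anywhere between 1.49 and 1.65: it is not measured and must be felt or seen.
- plunger (a joint): Lift of the sprung index plunger, m: 0 = pin fully home in a notch, about 0.007 = riding on the ring's flat top, 0.013 = upper end. The spring presses down with 7 N home, 10 N riding, 13 N at the top. Let go between notches, the pin rides on the ring and drops by itself into the notch it comes over (1.2 mm play each side), locking the head.
- knob (a point): Top centre of the red plunger knob: round, 32 mm across, gripped 105 to 121 mm up; top 124 mm up when home. Below: 12 mm stem, 26 mm sleeve up to 94 mm, arm 36 mm wide, 76 mm up. It stands 125 mm from the turntable's axis, at -135 degrees in the rail's axes at the start (robot's right), near +135 at the end (left), and turns only with the head.
- platter (a point): Centre of the cork top of the round platter (170 mm across), on the turntable's vertical axis, 80 mm up; 90 mm to the -y side of the rail's origin at the start. Beneath it the steel index ring is 282 mm across, top 60 mm up; the brass shoe (68 mm long) is let into it on the left towards the robot.
- globe: Desk globe, 110 mm ball on a turned wooden foot 96 mm across, 167 mm high in all, about 0.5 kg, standing loose at the middle of the platter. Origin: centre of the underside of its foot; z up.
- vase: Blue vase, 100 mm across, 155 mm high, to leave alone. Origin: centre of the underside.
- lens: Black camera lens standing on end, 74 mm across, 82 mm high, to leave alone. Origin: centre of the underside.
- brush: Dusting brush, 160 mm long, lying flat along its x, to leave alone. Origin: under its middle.
- mug: White mug, 80 mm across without its handle, 92 mm high, to leave alone. Origin: centre of the underside.
- bookend: Brass bookend with a dark figure, 100 x 120 mm, 138 mm high, to leave alone. Origin: centre of the underside.

How it is judged:
At the end, for the whole second after the job is handed in: The head is turned 83 to 97 degrees clockwise with the pin home in the brass shoe's notch (plunger within 2 mm of fully down), the carriage rests in the camera stop (pointer within 3 mm of the line), and the globe stands upright within 20 mm of the platter's centre (value of joint head between 1.45 and 1.69 rad and value of joint plunger below 0.002 m and horizontal distance between pointer and camera_stop below 0.003 m and velocity of joint carriage between -0.01 and 0.01 m/s and distance between globe and platter below 0.02 m and angle between globe's own z axis and vertical below 0.1 rad); the robot touches nothing.
It fails at once if the globe is tipped by more than 20 degrees (angle between globe's own z axis and vertical above 0.35 rad).
It fails at once if one of the other things on the desk is shoved more than 30 mm (distance of any of vase, lens, brush, mug, bookend from where it was at the start of the episode above 0.03 m).
It also fails if it takes over 67 s, if anything falls off the work surface, if the arm or the gripper's body presses on something with over 40 N, if the wrist force passes 120 N, or if a joint passes its speed limit or range.

## Working session

There is one attempt and no reset: what is moved stays moved. The work goes in short steps, Python scripts to look and compute and a tool call to move; the robot and the scene stay as the last step left them, time stands still between calls to the robot, and variables do not carry over. Pictures are saved under pics/ and viewed, at most 10 in all, crops included, and the job is handed in when it is done.

Besides the shell and the picture viewer there is one more tool, called after ">>>" as name(argument=value, ...), one argument or row to a line, values as JSON. jog_arm: Moves the arm, as the interface text tells. Its arguments: {"type":"object","properties":{"linear":{"type":"array","items":{"type":"array","items":{"type":"number"}}},"rotation":{"type":"array","items":{"type":"array","items":{"type":"number"}}},"gripper":{"type":"array","items":{"type":"number"}},"newtons":{"type":"number"}},"required":["linear","rotation","gripper"]}

```bash
mkdir -p pics
python3 - <<'E'
from rig import manip
import cv2,numpy as np
s=manip.get_state();print(s)
for n in("top","side"):
    p,d=manip.snapshot(n);cv2.imwrite(f"pics/{n}0.png",p);np.save(f"{n}0.npy",d)
    c=manip.calibration(n);print(n,c)
print(manip.calibration("wrist"))
E
```

```text
{'time_s': 0.0, 'q': array([ 1.03790903e+00,  2.21206638e-01,  1.52761095e+00, -3.71534997e-06,
        1.39467905e+00, -1.26062339e-01]), 'qvel': array([ 0.00167703, -0.00158346,  0.00069453, -0.00033771,  0.0007934 ,
       -0.0004031 ]), 'tau': array([-3.62465198e-04, -4.94622517e+01, -3.87376463e+01,  6.99178269e-02,
        5.72009920e-02, -8.16577653e-05]), 'position': array([0.24697897, 0.57346401, 0.2214494 ]), 'orientation': array([-6.34516359e-01, -3.07622120e+00,  2.83120255e-03]), 'wrist_force': array([-0.39631408,  0.3886053 ,  0.77940695]), 'ft_torque': array([-0.00693496, -0.11794912,  0.01154456]), 'grip_force': 0.0, 'finger_gap': 1.0030464605070069}
top {'K': array([[599.83428706,   0.        , 312.20110049],
       [  0.        , 599.83428706, 247.32869535],
       [  0.        ,   0.        ,   1.        ]]), 'R': array([[-0.0236435 , -0.99969235,  0.00749597],
       [-0.98547557,  0.0220447 , -0.16838035],
       [ 0.1681633 , -0.0113682 , -0.9856936 ]]), 't': array([0.01591445, 0.51843503, 1.52903014])}
side {'K': array([[437.90957338,   0.        , 321.03399695],
       [  0.        , 437.90957338, 243.59130817],
       [  0.        ,   0.        ,   1.        ]]), 'R': array([[ 0.96835085, -0.24951529, -0.00622465],
       [-0.13282496, -0.49404896, -0.85922823],
       [ 0.2113153 ,  0.83286118, -0.51155459]]), 't': array([-0.47363086,  0.15722171,  0.92738595])}
{'K': array([[352.92792125,   0.        , 313.04175591],
       [  0.        , 352.92792125, 231.97911446],
       [  0.        ,   0.        ,   1.        ]]), 'T_tool_cam': array([[-1.41015110e-03, -9.59882275e-01, -2.80399767e-01,
         7.60441844e-02],
       [ 9.99998982e-01, -1.29249026e-03, -6.04533945e-04,
        -8.20462758e-04],
       [ 2.17867452e-04, -2.80400334e-01,  9.59883121e-01,
        -1.63408037e-01],
       [ 0.00000000e+00,  0.00000000e+00,  0.00000000e+00,
         1.00000000e+00]])}
```

View pics/top0.png

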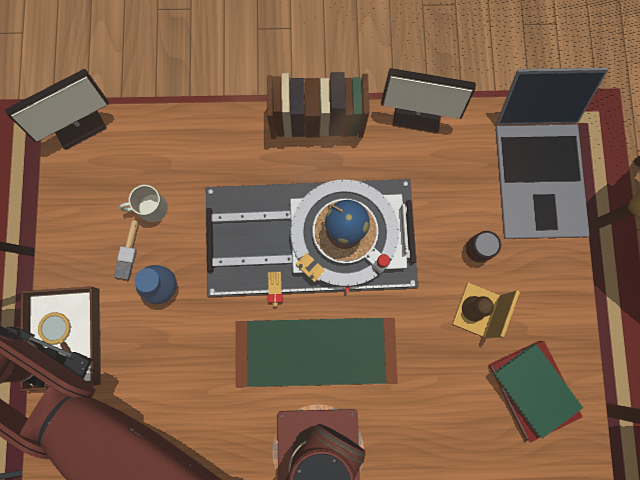

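View pics/side0.png

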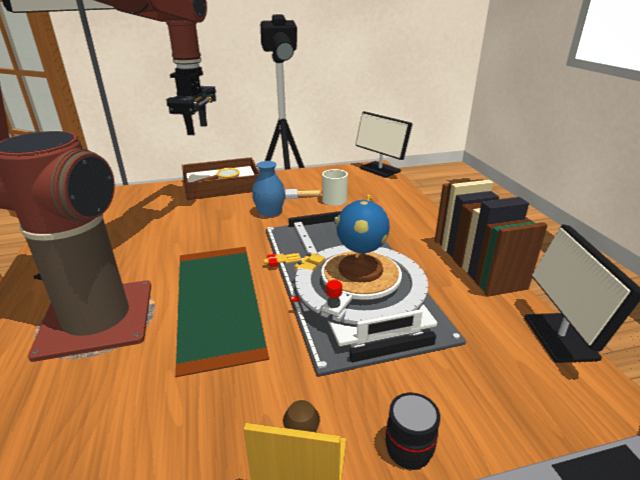

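The top view shows the knob at (383,260), the red pointer near (347,290), the red camera tab near (275,295), and the globe and platter near (347,228). The bench around the stage is clear. Next I'll turn these pixels into positions.

```bash
cat > h.py <<'E'
from rig import manip
import cv2,numpy as np
def ray(n,u,v,z):
    c=manip.calibration(n);d=c["R"].T@np.linalg.inv(c["K"])@[u,v,1];o=-c["R"].T@c["t"];return o+d*(z-o[2])/d[2]
def reds(p):
    h=cv2.cvtColor(p,cv2.COLOR_BGR2HSV);m=(((h[...,0]<6)|(h[...,0]>174))&(h[...,1]>190)&(h[...,2]>120)).astype(np.uint8)
    n,l,s,c=cv2.connectedComponentsWithStats(m);return [(s[i][:5].tolist(),c[i].round(1).tolist()) for i in range(1,n) if s[i][4]>4]
E
python3 - <<'E'
from h import *
for n in("top","side"):
    p=cv2.imread(f"pics/{n}0.png");print(n)
    for s,c in reds(p):print(s,c,[ray(n,*c,z).round(4).tolist() for z in(.124,.038,.024)])
p=cv2.imread("pics/top0.png")
# base plate corners (top at 12mm) via dark mask
h=cv2.cvtColor(p,cv2.COLOR_BGR2HSV);m=((h[...,1]<60)&(h[...,2]<110)).astype(np.uint8);m[:170]=0;m[305:]=0;m[:,:195]=0;m[:,430:]=0
pts=cv2.findNonZero(m);r=cv2.minAreaRect(pts);b=cv2.boxPoints(r)
print([ray("top",*q,.012).round(3).tolist() for q in b],ray("top",*r[0],.012))
cv2.imwrite("pics/c1.png",cv2.resize(p[170:310,200:425],None,fx=3.5,fy=3.5,interpolation=cv2.INTER_CUBIC))
E
```

```text
top
[276, 294, 1, 8, 8] [276.0, 297.5] [[0.3823, 0.0966, 0.124], [0.3898, 0.1009, 0.038], [0.391, 0.1016, 0.024]]
side
[267, 254, 8, 4, 20] [270.8, 255.4] [[0.3709, -0.0465, 0.124], [0.3865, 0.0901, 0.038], [0.389, 0.1124, 0.024]]
[269, 258, 9, 9, 67] [272.7, 262.3] [[0.3706, -0.0733, 0.124], [0.3861, 0.0586, 0.038], [0.3886, 0.08, 0.024]]
[326, 280, 16, 18, 234] [333.7, 288.4] [[0.4652, -0.1892, 0.124], [0.4976, -0.078, 0.038], [0.5028, -0.0599, 0.024]]
[291, 297, 9, 5, 30] [294.9, 299.1] [[0.3899, -0.2019, 0.124], [0.4089, -0.093, 0.038], [0.412, -0.0753, 0.024]]
[397, 443, 38, 9, 57] [416.1, 448.5] [[0.4731, -0.5241, 0.124], [0.5069, -0.4727, 0.038], [0.5124, -0.4643, 0.024]]
[[0.697, 0.298, 0.012], [0.709, -0.275, 0.012], [0.41, -0.272, 0.012], [0.399, 0.284, 0.012]] [0.55128283 0.00926733 0.012     ]
```

View pics/c1.png

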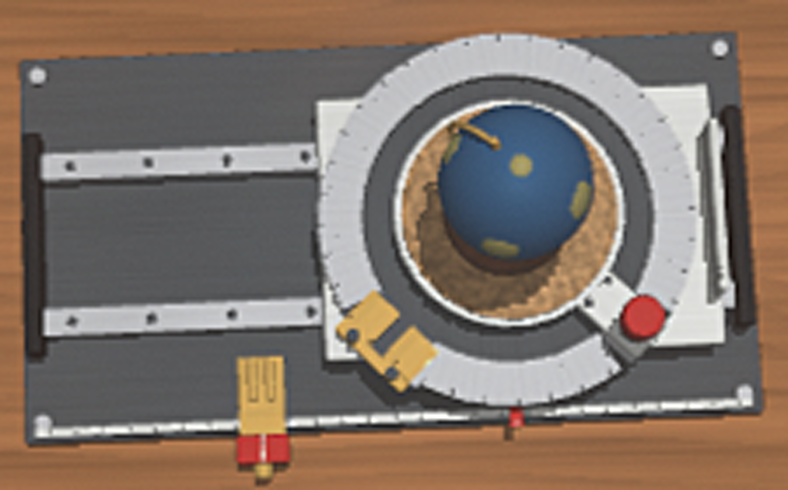

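Run:
```python
from h import *
f=lambda x,y:(200+(x+.5)/3.5-.5,170+(y+.5)/3.5-.5)
for k,x,y,z in[("knob",642,317,.124),("plat",511,212,.08),("notch",395,338,.062),("ptr",511,434,.038),("line",263,448,.024),("pp1",712,118,.08),("pp2",721,300,.08),("b1",38,75,.014),("b2",720,48,.014),("b3",745,395,.014),("b4",43,425,.014)]:
    print(k,ray("top",*f(x,y),z).round(4))
d=np.load("top0.npy");c=manip.calibration("top");v,u=np.mgrid[:480,:640]
X=(np.stack([(u-c["K"][0,2])/c["K"][0,0]*d,(v-c["K"][1,2])/c["K"][1,1]*d,d],-1)-c["t"])@c["R"]
for r in(215,225,235,245):
    print(r,[(q,*X[r,q].round(3)[1:]) for q in range(398,418)])
for (u0,v0) in((383,260),(347,222),(335,231)):print(X[v0,u0])
g=cv2.imread("pics/top0.png");print(g[288:298,340:352,2])
```

```text
knob [ 0.4687 -0.17    0.124 ]
plat [ 0.5553 -0.0827  0.08  ]
notch [0.4662 0.0046 0.062 ]
ptr [ 0.3956 -0.0801  0.038 ]
line [0.3907 0.1048 0.024 ]
pp1 [ 0.623  -0.2343  0.08  ]
pp2 [ 0.4863 -0.2341  0.08  ]
b1 [0.6847 0.2758 0.014 ]
b2 [ 0.6949 -0.2544  0.014 ]
b3 [ 0.4233 -0.2598  0.014 ]
b4 [0.4127 0.2707 0.014 ]
215 [(398, np.float64(-0.226), np.float64(0.042)), (399, np.float64(-0.228), np.float64(0.042)), (400, np.float64(-0.231), np.float64(0.042)), (401, np.float64(-0.233), np.float64(0.045)), (402, np.float64(-0.231), np.float64(0.072)), (403, np.float64(-0.234), np.float64(0.073)), (404, np.float64(-0.235), np.float64(0.083)), (405, np.float64(-0.238), np.float64(0.077)), (406, np.float64(-0.242), np.float64(0.07)), (407, np.float64(-0.252), np.float64(0.028)), (408, np.float64(-0.254), np.float64(0.033)), (409, np.float64(-0.256), np.float64(0.037)), (410, np.float64(-0.258), np.float64(0.038)), (411, np.float64(-0.26), np.float64(0.042)), (412, np.float64(-0.264), np.float64(0.038)), (413, np.float64(-0.274), np.float64(-0.004)), (414, np.float64(-0.276), np.float64(0.00
[... 2834 characters left out ...]
4(-0.277), np.float64(-0.0)), (417, np.float64(-0.28), np.float64(-0.002))]
[ 0.46907816 -0.16978046  0.12483112]
[ 0.54257261 -0.07542107  0.24063709]
[ 0.52659454 -0.0482716   0.21757615]
[[135 134 119  97 123 137 202 209 196 139  97 112]
 [ 98  96  85  78  73 123 200 204 188 117  52  61]
 [ 46  47  48  50  47  95 183 219 200 125  48  71]
 [ 85  86  91  92  68 124 206 211 199 156  97 101]
 [184 184 187 170  97  91 102 143 148 176 178 181]
 [179 180 184 168  95  97 129 185 177 176 176 177]
 [171 172 176 159  89  92 123 178 169 169 169 169]
 [159 159 161 147  94  96 118 157 153 151 151 153]
 [143 142 143 146 150 151 146 143 139 141 140 139]
 [146 147 148 148 149 149 150 147 145 146 148 146]]
```

>>> jog_arm(
  linear=[
    [0.0155,-0.052,0.012],
    [0.0155,-0.052,0.012],
    [0.0155,-0.052,0.012],
    [0.0155,-0.052,0.012],
    [0.0155,-0.052,0.012],
    [0.0155,-0.052,0.012],
    [0.0155,-0.052,0.012],
    [0.0155,-0.052,0.0],
    [0.0155,-0.052,0.0],
    [0.0155,-0.052,0.0],
    [0.0155,-0.052,0.0],
    [0.0155,-0.052,0.0],
  ],
  rotation=[
    [0,0,0.077],
    [0,0,0.077],
    [0,0,0.077],
    [0,0,0.077],
    [0,0,0.077],
    [0,0,0.077],
    [0,0,0.077],
    [0,0,0.077],
    [0,0,0.077],
    [0,0,0.077],
    [0,0,0.077],
    [0,0,0.077],
  ],
  gripper=[1,1,1,1,1,1,1,1,1,1,1,1],
  newtons=45,
)

```text
time_s: 1.6
position: [0.4333, -0.0518, 0.3063]
orientation: [-0.807, 3.036, 0.0]
wrist_force: [1.3, -0.1, -0.4]
finger_gap: 0.998
grip_force: 0.0
```

>>> jog_arm(
  linear=[
    [0.012,-0.04,0],
    [0.012,-0.04,0],
    [0.0117,-0.039,0],
    [0,0,-0.04],
    [0,0,-0.04],
    [0,0,-0.03],
    [0,0,0],
    [0,0,0],
  ],
  rotation=[
    [0,0,0],
    [0,0,0],
    [0,0,0],
    [0,0,0],
    [0,0,0],
    [0,0,0],
    [0,0,0],
    [0,0,0],
  ],
  gripper=[1,1,1,1,1,1,1,1],
)

```text
time_s: 2.6
position: [0.4695, -0.1693, 0.1978]
orientation: [-0.803, 3.036, -0.001]
wrist_force: [0.2, -0.4, 1.0]
finger_gap: 0.999
grip_force: 0.0
```

```bash
cat >> h.py <<'E'
from scipy.spatial.transform import Rotation as Ro
def wray(s,u,v,z):
    c=manip.calibration("wrist");T=c["T_tool_cam"];R=Ro.from_rotvec(s["orientation"]).as_matrix()
    o=s["position"]+R@T[:3,3];d=R@T[:3,:3]@np.linalg.inv(c["K"])@[u,v,1];return o+d*(z-o[2])/d[2]
E
python3 - <<'E'
from h import *
s=manip.get_state();p,d=manip.snapshot("wrist");cv2.imwrite("pics/w1.png",p)
print(s["position"],s["orientation"],s["wrist_force"])
for q,c in reds(p):print(q,c,wray(s,*c,.124))
E
```

```text
[ 0.46954876 -0.16928171  0.19776036] [-8.03221053e-01  3.03616541e+00 -1.46719822e-03] [ 0.23616341 -0.35577002  1.01126198]
[18, 62, 5, 4, 6] [20.2, 63.8] [ 0.4586985  -0.38424512  0.124     ]
[30, 73, 6, 7, 10] [32.2, 76.0] [ 0.46184125 -0.37573875  0.124     ]
[38, 84, 3, 6, 7] [38.7, 86.4] [ 0.46571719 -0.37040055  0.124     ]
[23, 134, 15, 12, 28] [29.9, 140.4] [ 0.50053787 -0.3654737   0.124     ]
[13, 146, 5, 1, 5] [15.0, 146.0] [ 0.50884144 -0.37291828  0.124     ]
[415, 194, 16, 17, 145] [422.2, 202.5] [ 0.40844675 -0.11986673  0.124     ]
[287, 215, 43, 46, 1562] [308.2, 237.8] [ 0.46888618 -0.17518893  0.124     ]
[554, 255, 34, 26, 546] [570.0, 267.8] [ 3.95495641e-01 -1.90115149e-04  1.24000000e-01]
[581, 268, 21, 13, 160] [591.8, 275.4] [0.3922526  0.01748414 0.124     ]
```

View pics/w1.png

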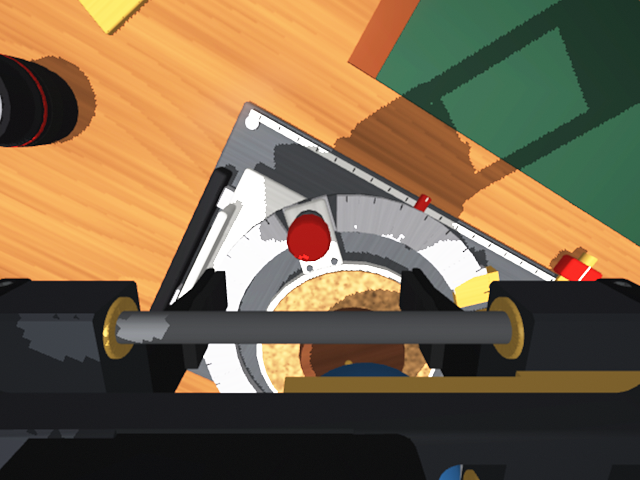

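The wrist view shows the red knob at (308,238), midway between the open fingers and near (0.469, -0.173). The foot of the globe is clear of the gripper. I'll move down and grip.

>>> jog_arm(
  linear=[
    [-0.0005,-0.003,-0.03],
    [0,0,-0.03],
    [0,0,-0.025],
    [0,0,-0.017],
    [0,0,0],
    [0,0,0],
    [0,0,0],
    [0,0,0],
    [0,0,0],
    [0,0,0],
  ],
  rotation=[
    [0,0,0],
    [0,0,0],
    [0,0,0],
    [0,0,0],
    [0,0,0],
    [0,0,0],
    [0,0,0],
    [0,0,0],
    [0,0,0],
    [0,0,0],
  ],
  gripper=[1,1,1,1,1,-1,-1,-1,-1,-1],
  newtons=45,
)

```text
time_s: 3.9
position: [0.4685, -0.172, 0.0946]
orientation: [-0.803, 3.037, -0.0]
wrist_force: [0.7, 0.7, -0.3]
finger_gap: 0.511
grip_force: 0.0
```

>>> jog_arm(
  linear=[
    [0,0,0],
    [0,0,0],
    [0,0,0],
    [0,0,0],
  ],
  rotation=[
    [0,0,0],
    [0,0,0],
    [0,0,0],
    [0,0,0],
  ],
  gripper=[-1,-1,-1,-1],
)

```text
time_s: 4.4
position: [0.4685, -0.1722, 0.0946]
orientation: [0.803, -3.037, 0.001]
wrist_force: [-0.5, -2.3, 0.8]
finger_gap: 0.35
grip_force: 45.0
```

>>> jog_arm(
  linear=[
    [0,0,0.004],
    [0,0,0.004],
    [0,0,0.0025],
    [0,0,0],
  ],
  rotation=[
    [0,0,0],
    [0,0,0],
    [0,0,0],
    [0,0,0],
  ],
  gripper=[-1,-1,-1,-1],
)

```text
time_s: 4.9
position: [0.468, -0.1715, 0.1045]
orientation: [0.803, -3.036, -0.002]
wrist_force: [2.9, -0.8, -11.9]
finger_gap: 0.352
grip_force: 45.0
```

Run:
```python
import numpy as np
C=np.array([.5557,-.0822]);p0=np.array([.4685,-.1720])-C;a0=np.arctan2(p0[1],p0[0]);r=.1252
def P(d):a=a0-np.radians(d);return np.array([r*np.cos(a),r*np.sin(a)])
e=P(0)*0
for k in range(24):
    D=P(80*(k+1)/24)-P(0)-e;D=D.round(4);e=e+D;print([*D.tolist(),0],end=", ")
    if k==11:print()
print();e=P(80)*0
for k in range(30):
    D=(P(80+.75*(k+1))-P(80)-e).round(4);e=e+D;print([*D.tolist(),0],end=", ")
```

```text
[-0.0051, 0.0052, 0], [-0.0047, 0.0055, 0], [-0.0045, 0.0058, 0], [-0.0041, 0.006, 0], [-0.0037, 0.0063, 0], [-0.0034, 0.0064, 0], [-0.0029, 0.0067, 0], [-0.0026, 0.0068, 0], [-0.0022, 0.0069, 0], [-0.0018, 0.0071, 0], [-0.0014, 0.0072, 0], [-0.0009, 0.0072, 0], 
[-0.0006, 0.0072, 0], [-0.0001, 0.0073, 0], [0.0003, 0.0073, 0], [0.0008, 0.0072, 0], [0.0011, 0.0072, 0], [0.0016, 0.0071, 0], [0.002, 0.0071, 0], [0.0024, 0.0068, 0], [0.0028, 0.0068, 0], [0.0032, 0.0065, 0], [0.0035, 0.0064, 0], [0.0039, 0.0061, 0], 
[0.0009, 0.0014, 0], [0.001, 0.0013, 0], [0.0009, 0.0013, 0], [0.001, 0.0013, 0], [0.001, 0.0013, 0], [0.001, 0.0013, 0], [0.0011, 0.0013, 0], [0.001, 0.0012, 0], [0.0011, 0.0013, 0], [0.0011, 0.0012, 0], [0.0011, 0.0012, 0], [0.0011, 0.0012, 0], [0.0011, 0.0012, 0], [0.0011, 0.0012, 0], [0.0012, 0.0012, 0], [0.0012, 0.0011, 0], [0.0012, 0.0011, 0], [0.0012, 0.0011, 0], [0.0012, 0.0011, 0], [0.0012, 0.0011, 0], [0.0013, 0.0011, 0], [0.0012, 0.001, 0], [0.0013, 0.0011, 0], [0.0013, 0.001, 0], [0.0013, 0.001, 0], [0.0013, 0.001, 0], [0.0013, 0.0009, 0], [0.0014, 0.001, 0], [0.0013, 0.0009, 0], [0.0014, 0.0009, 0],
```

>>> jog_arm(
  linear=[
    [-0.0051,0.0052,0],
    [-0.0047,0.0055,0],
    [-0.0045,0.0058,0],
    [-0.0041,0.006,0],
    [-0.0037,0.0063,0],
    [-0.0034,0.0064,0],
    [-0.0029,0.0067,0],
    [-0.0026,0.0068,0],
    [-0.0022,0.0069,0],
    [-0.0018,0.0071,0],
    [-0.0014,0.0072,0],
    [-0.0009,0.0072,0],
  ],
  rotation=[
    [0,0,-0.0582],
    [0,0,-0.0582],
    [0,0,-0.0582],
    [0,0,-0.0582],
    [0,0,-0.0582],
    [0,0,-0.0582],
    [0,0,-0.0582],
    [0,0,-0.0582],
    [0,0,-0.0582],
    [0,0,-0.0582],
    [0,0,-0.0582],
    [0,0,-0.0582],
  ],
  gripper=[-1,-1,-1,-1,-1,-1,-1,-1,-1,-1,-1,-1],
)

```text
time_s: 6.4
position: [0.4314, -0.0944, 0.1049]
orientation: [0.286, 3.128, 0.0]
wrist_force: [5.4, 0.2, -12.5]
finger_gap: 0.356
grip_force: 45.0
```

>>> jog_arm(
  linear=[
    [-0.0006,0.0072,0],
    [-0.0001,0.0073,0],
    [0.0003,0.0073,0],
    [0.0008,0.0072,0],
    [0.0011,0.0072,0],
    [0.0016,0.0071,0],
    [0.002,0.0071,0],
    [0.0024,0.0068,0],
    [0.0028,0.0068,0],
    [0.0032,0.0065,0],
    [0.0035,0.0064,0],
    [0.0039,0.0061,0],
  ],
  rotation=[
    [0,0,-0.0582],
    [0,0,-0.0582],
    [0,0,-0.0582],
    [0,0,-0.0582],
    [0,0,-0.0582],
    [0,0,-0.0582],
    [0,0,-0.0582],
    [0,0,-0.0582],
    [0,0,-0.0582],
    [0,0,-0.0582],
    [0,0,-0.0582],
    [0,0,-0.0582],
  ],
  gripper=[-1,-1,-1,-1,-1,-1,-1,-1,-1,-1,-1,-1],
)

```text
time_s: 7.9
position: [0.4522, -0.0117, 0.1048]
orientation: [1.338, 2.842, -0.0]
wrist_force: [4.7, 0.3, -11.7]
finger_gap: 0.348
grip_force: 45.0
```

>>> jog_arm(
  linear=[
    [0,0,-0.002],
    [0,0,-0.002],
    [0,0,0],
    [0,0,0],
    [0,0,0],
    [0,0,-0.002],
    [0,0,0],
  ],
  rotation=[
    [0,0,0],
    [0,0,0],
    [0,0,0],
    [0,0,0],
    [0,0,0],
    [0,0,0],
    [0,0,0],
  ],
  gripper=[-1,-1,-0.16,-0.16,-0.16,-0.16,-0.16],
)

```text
time_s: 8.78
position: [0.4519, -0.0119, 0.0988]
orientation: [-1.338, -2.842, 0.0]
wrist_force: [-0.3, 0.1, 1.2]
finger_gap: 0.418
grip_force: 0.0
```

>>> jog_arm(
  linear=[
    [0.0009,0.0014,0],
    [0.001,0.0013,0],
    [0.0009,0.0013,0],
    [0.001,0.0013,0],
    [0.001,0.0013,0],
    [0.001,0.0013,0],
  ],
  rotation=[
    [0,0,-0.013],
    [0,0,-0.013],
    [0,0,-0.013],
    [0,0,-0.013],
    [0,0,-0.013],
    [0,0,-0.013],
  ],
  gripper=[-0.16,-0.16,-0.16,-0.16,-0.16,-0.16],
)

```text
time_s: 9.52
position: [0.4575, -0.0036, 0.0987]
orientation: [-1.448, -2.787, -0.0]
wrist_force: [-1.9, 0.0, -0.6]
finger_gap: 0.421
grip_force: 1.2
```

>>> jog_arm(
  linear=[
    [0.0011,0.0013,0],
    [0.001,0.0012,0],
    [0.0011,0.0013,0],
    [0.0011,0.0012,0],
  ],
  rotation=[
    [0,0,-0.013],
    [0,0,-0.013],
    [0,0,-0.013],
    [0,0,-0.013],
  ],
  gripper=[-0.16,-0.16,-0.16,-0.16],
)

```text
time_s: 10.02
position: [0.4621, 0.0012, 0.0989]
orientation: [-1.52, -2.749, 0.0]
wrist_force: [-2.6, 1.1, -0.9]
finger_gap: 0.418
grip_force: 1.5
```

>>> jog_arm(
  linear=[
    [0.0011,0.0012,0],
    [0.0011,0.0012,0],
    [0.0011,0.0012,0],
  ],
  rotation=[
    [0,0,-0.013],
    [0,0,-0.013],
    [0,0,-0.013],
  ],
  gripper=[-0.16,-0.16,-0.16],
)

```text
time_s: 10.4
position: [0.466, 0.0046, 0.0992]
orientation: [1.573, 2.718, 0.001]
wrist_force: [-1.0, 0.0, -0.6]
finger_gap: 0.417
grip_force: 0.1
```

>>> jog_arm(
  linear=[
    [0.0011,0.0012,0],
    [0.0011,0.0012,0],
  ],
  rotation=[
    [0,0,-0.013],
    [0,0,-0.013],
  ],
  gripper=[-0.16,-0.16],
)

```text
time_s: 10.65
position: [0.4684, 0.0069, 0.0994]
orientation: [1.608, 2.697, 0.001]
wrist_force: [-0.5, -0.9, -1.1]
finger_gap: 0.419
grip_force: 0.4
```

>>> jog_arm(
  linear=[
    [0.0012,0.0012,0],
    [0.0012,0.0011,0],
  ],
  rotation=[
    [0,0,-0.013],
    [0,0,-0.013],
  ],
  gripper=[-0.16,-0.16],
)

```text
time_s: 10.9
position: [0.4705, 0.0093, 0.0993]
orientation: [1.644, 2.677, 0.0]
wrist_force: [-0.9, -1.0, 0.4]
finger_gap: 0.42
grip_force: 0.4
```

Run:
```python
from h import *
s=manip.get_state();p,d=manip.snapshot("wrist");cv2.imwrite("pics/w2.png",p)
print(s["position"],s["wrist_force"],s["grip_force"])
c=manip.calibration("wrist");T=c["T_tool_cam"];R=Ro.from_rotvec(s["orientation"]).as_matrix()
for q,e in reds(p):
    if q[4]>300:
        x,y,w,h=q[:4];k=np.array([d[int(e[1])+j,int(e[0])+i] for j in range(-12,8,3) for i in(-6,0,6)])
        z=[]
        for j in range(-12,8,3):
            for i in(-6,0,6):
                u,v=e[0]+i,e[1]+j;t=d[int(v),int(u)];z.append(s["position"][2]+(R@(T[:3,:3]@(np.linalg.inv(c["K"])@[u,v,1])*t+T[:3,3]))[2])
        print(q,e,np.median(z),np.max(z),wray(s,*e,.124),wray(s,*e,.131))
```

```text
[0.47046086 0.00930748 0.09926544] [-0.89784422 -1.0188949   0.44026944] 0.4339436339205349
[254, 17, 42, 43, 1020] [273.4, 36.5] 0.025145438517883742 0.026344820305340605 [0.40951576 0.09829743 0.124     ] [0.41084828 0.09720585 0.131     ]
[242, 49, 39, 43, 1019] [260.4, 71.1] 0.024847044151930814 0.26264589881119144 [0.41006449 0.08602122 0.124     ] [0.41136931 0.08554944 0.131     ]
[276, 281, 65, 30, 1499] [307.4, 297.8] 0.125327130520808 0.12623287016434026 [0.46553905 0.01297213 0.124     ] [0.46404305 0.01618848 0.131     ]
```

View pics/w2.png

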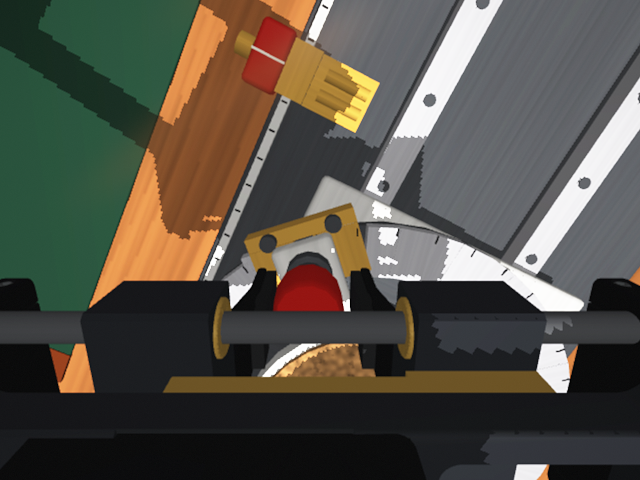

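The wrist view shows the red knob between the fingers at (307,298), with the brass shoe just beyond it at (305,240). The depth reading puts its top near 0.125, so the pin may be home. The top camera should confirm.

Run:
```python
from h import *
p,d=manip.snapshot("top");cv2.imwrite("pics/top1.png",p)
p2,d2=manip.snapshot("side")
h=p[240:320,260:370].astype(int);print([ (q,c) for q,c in reds(p)])
print(manip.get_state()["wrist_force"])
cv2.imwrite("pics/c2.png",np.hstack([cv2.resize(p[200:320,250:410],(400,300)),cv2.resize(p2[220:340,240:400],(400,300))]))
```

```text
[]
[-0.37955571  0.04946244  0.61880863]
```

View pics/c2.png

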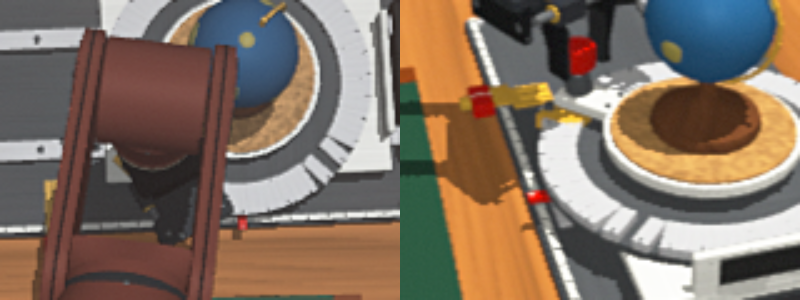

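The arm hides the knob from above, and the carriage is still parked. I'll find the pin by feel, nudging a bit further.

>>> jog_arm(
  linear=[
    [0.0012,0.0011,0],
    [0.0012,0.0011,0],
  ],
  rotation=[
    [0,0,0],
    [0,0,0],
  ],
  gripper=[-0.16,-0.16],
)

```text
time_s: 11.3
position: [0.472, 0.0114, 0.0989]
orientation: [-1.642, -2.677, 0.001]
wrist_force: [-4.4, -3.1, 2.7]
finger_gap: 0.421
grip_force: 2.7
```

>>> jog_arm(
  linear=[
    [0.0012,0.0011,0],
    [0,0,0],
  ],
  rotation=[
    [0,0,0],
    [0,0,0],
  ],
  gripper=[-0.16,-0.16],
)

```text
time_s: 11.55
position: [0.4722, 0.0119, 0.0988]
orientation: [-1.641, -2.676, 0.005]
wrist_force: [-6.5, -2.6, 6.6]
finger_gap: 0.418
grip_force: 4.2
```

>>> jog_arm(
  linear=[
    [-0.002,-0.002,0],
    [-0.002,-0.002,0],
    [-0.002,-0.002,0],
    [-0.001,-0.001,0],
    [0,0,0],
  ],
  rotation=[
    [0,0,0],
    [0,0,0],
    [0,0,0],
    [0,0,0],
    [0,0,0],
  ],
  gripper=[-0.16,-0.16,-0.16,-0.16,-0.16],
)

```text
time_s: 12.18
position: [0.4668, 0.0056, 0.0991]
orientation: [1.643, 2.678, 0.0]
wrist_force: [-0.3, 1.3, -0.5]
finger_gap: 0.42
grip_force: 0.2
```

>>> jog_arm(
  linear=[
    [-0.001,-0.001,0],
    [-0.001,-0.001,0],
    [0,0,0],
  ],
  rotation=[
    [0,0,0],
    [0,0,0],
    [0,0,0],
  ],
  gripper=[-0.16,-0.16,-0.16],
)

```text
time_s: 12.55
position: [0.4662, 0.0036, 0.0992]
orientation: [1.642, 2.675, 0.003]
wrist_force: [7.0, 2.5, -6.3]
finger_gap: 0.422
grip_force: 3.6
```

Pushing meets a firm stop in both directions, so the pin is locked in the notch at about 1.60 rad. I'll centre the fingers, open, lift and look.

>>> jog_arm(
  linear=[
    [0.0025,0.0035,0],
    [0,0,0],
    [0,0,0],
    [0,0,0.03],
    [0,0,0.05],
    [0,0,0.05],
    [0,0,0.05],
    [0,0,0.03],
    [-0.02,-0.05,0],
    [-0.01,-0.06,0],
    [0,-0.06,0],
    [0,0,0],
  ],
  rotation=[
    [0,0,0],
    [0,0,0],
    [0,0,0],
    [0,0,0],
    [0,0,0],
    [0,0,0],
    [0,0,0],
    [0,0,0],
    [0,0,0],
    [0,0,0],
    [0,0,0],
    [0,0,0],
  ],
  gripper=[0.1,0.4,0.5,0.5,0.5,0.5,0.5,0.5,0.5,0.5,0.5,0.5],
)

```text
time_s: 14.05
position: [0.4363, -0.1664, 0.3087]
orientation: [-1.651, -2.672, 0.002]
wrist_force: [-0.0, 0.7, -0.2]
finger_gap: 0.748
grip_force: 0.0
```

Run:
```python
from h import *
p,d=manip.snapshot("top");p2,d2=manip.snapshot("side")
c=manip.calibration("side")
for n,q,D in(("top",p,d),("side",p2,d2)):
  c=manip.calibration(n)
  for s,e in reds(q):
    u,v=int(e[0]),int(e[1]);X=c["R"].T@(np.linalg.inv(c["K"])@[u,v,1]*D[v,u]-c["t"]);print(n,s,e,X.round(4))
# knob top edge in side before/after: topmost row
```

```text
top [312, 257, 5, 3, 5] [314.0, 257.6] [0.4813 0.0009 0.119 ]
top [276, 297, 1, 5, 5] [276.0, 299.0] [0.3873 0.1018 0.0211]
side [305, 235, 13, 15, 169] [311.0, 242.1] [ 0.4642 -0.0122  0.1223]
side [267, 254, 8, 4, 20] [270.8, 255.4] [0.3874 0.1154 0.0236]
side [269, 258, 9, 9, 65] [272.6, 262.4] [0.3877 0.0863 0.0211]
side [291, 297, 9, 5, 31] [295.1, 299.0] [ 0.4096 -0.0904  0.0362]
side [393, 441, 42, 11, 74] [413.4, 447.8] [ 0.4981 -0.478   0.0523]
```

>>> jog_arm(
  linear=[
    [0.035,-0.045,0],
    [0.035,-0.045,0],
    [0.034,-0.029,0],
    [0,0,-0.05],
    [0,0,-0.05],
    [0,0,-0.05],
    [0,0,-0.05],
    [0,0,-0.035],
    [0,0,-0.018],
    [0,0,0],
  ],
  rotation=[
    [0,0,-0.155],
    [0,0,-0.155],
    [0,0,-0.154],
    [0,0,0],
    [0,0,0],
    [0,0,0],
    [0,0,0],
    [0,0,0],
    [0,0,0],
    [0,0,0],
  ],
  gripper=[-0.3,-0.3,-0.3,-0.3,-0.3,-0.3,-0.3,-0.3,-0.3,-0.3],
)

```text
time_s: 15.4
position: [0.5409, -0.2803, 0.0551]
orientation: [-2.211, -2.228, 0.0]
wrist_force: [0.9, 0.9, -0.6]
finger_gap: 0.35
grip_force: 0.0
```

Run:
```python
from h import *
p,d=manip.snapshot("side");c=manip.calibration("side");cv2.imwrite("pics/s3.png",p)
for X in([.469,.0078,.124],[.469,.0078,.131],[.469,-.171,.124]):
    q=c["K"]@(c["R"]@X+c["t"]);print((q/q[2])[:2])
p0,d0=manip.snapshot("top");print(reds(p0),manip.get_state()["position"])
g=p0[286:298,255:360,:].astype(int);print((g[...,2]-g[...,1]).clip(0)[:, [17,18,19,20,21,22,23,88,89,90,91,92,93,94,95]])
```

```text
[311.01058796 236.60364269]
[310.95367815 233.8511175 ]
[332.99823999 282.4733918 ]
[([312, 257, 5, 3, 5], [314.0, 257.6]), ([276, 294, 1, 7, 7], [276.0, 297.0])] [ 0.54249244 -0.28202028  0.05773849]
[[ 39  39  40  39  40  41  38   1   1  27  61  40  42  27   0]
 [ 40  40  40  40  40  39  38   0   0  18  94  90  85  41   0]
 [ 40  40  40  41  41  41  42   0   0  27 154 154 145  84   0]
 [ 39  39  39  39  39  39  40   0   0  38 137 133 131 133   0]
 [ 40  39  40  39  40  40  38   0   0  49 119  88  73 135   0]
 [ 39  39  39  39  41  40  38  25  13  31  92 106  97  85  23]
 [ 38  39  38  37  35  35  34  57  28  26  35  49  50  54  58]
 [ 37  39  38  32  41  36  35  56  29  29  41  61  58  59  57]
 [ 83 108  63  31 123 125 142  54  27  26  39  60  55  56  55]
 [151 153 108  65 156 147 144  47  27  29  38  53  50  51  50]
 [139 145  94  42 147 139 138  48  51  49  49  47  44  45  45]
 [137 144 104  63 148 140 137  48  50  49  49  49  48  47  47]]
```

View pics/s3.png

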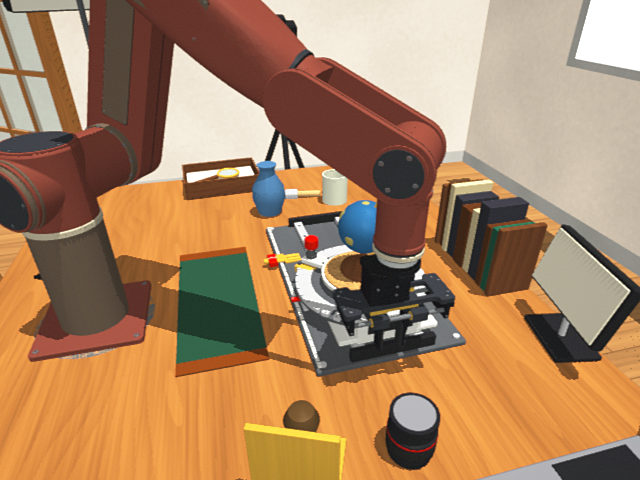

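The side view shows the fingers behind the push plate and clear of the globe. The knob's top row is 235, which fits the pin being home. Now I'll push along the rail.

>>> jog_arm(
  linear=[
    [0,0.006,0],
    [0,0.006,0],
    [0,0.006,0],
    [0,0.005,0],
    [-0.0001,0.004,0],
    [-0.0001,0.004,0],
    [-0.0001,0.003,0],
    [-0.0001,0.003,0],
    [-0.0001,0.003,0],
    [-0.0001,0.003,0],
  ],
  rotation=[
    [0,0,0],
    [0,0,0],
    [0,0,0],
    [0,0,0],
    [0,0,0],
    [0,0,0],
    [0,0,0],
    [0,0,0],
    [0,0,0],
    [0,0,0],
  ],
  gripper=[-0.3,-0.3,-0.3,-0.3,-0.3,-0.3,-0.3,-0.3,-0.3,-0.3],
)

```text
time_s: 16.75
position: [0.5404, -0.2388, 0.0559]
orientation: [-2.215, -2.227, -0.0]
wrist_force: [0.5, 0.4, -0.6]
finger_gap: 0.355
grip_force: 0.0
```

>>> jog_arm(
  linear=[
    [-0.0001,0.004,0],
    [-0.0001,0.004,0],
    [-0.0001,0.004,0],
    [-0.0001,0.004,0],
  ],
  rotation=[
    [0,0,0],
    [0,0,0],
    [0,0,0],
    [0,0,0],
  ],
  gripper=[-0.3,-0.3,-0.3,-0.3],
)

```text
time_s: 17.25
position: [0.5401, -0.2225, 0.056]
orientation: [-2.214, -2.228, 0.0]
wrist_force: [-0.1, -2.3, -0.4]
finger_gap: 0.35
grip_force: 1.0
```

Run:
```python
from h import *
p,d=manip.snapshot("top");print(manip.get_state()["position"],manip.get_state()["wrist_force"])
g=p[286:293].astype(int);r=(g[...,2]-g[...,1]).clip(0);m=r[:4].mean(0);print([(u,round(m[u])) for u in range(300,360) if m[u]>60])
```

```text
[ 0.54009858 -0.22189859  0.05591845] [ 0.13697521 -0.0244534   0.29122196]
[(334, 84), (335, 80), (336, 82)]
```

>>> jog_arm(
  linear=[
    [-0.0001,0.005,0],
    [-0.0001,0.007,0],
    [-0.0002,0.009,0],
    [-0.0002,0.01,0],
    [-0.0002,0.01,0],
    [-0.0002,0.01,0],
    [-0.0002,0.01,0],
    [-0.0002,0.01,0],
    [-0.0002,0.01,0],
    [-0.0002,0.009,0],
    [-0.0001,0.007,0],
    [-0.0001,0.005,0],
  ],
  rotation=[
    [0,0,0],
    [0,0,0],
    [0,0,0],
    [0,0,0],
    [0,0,0],
    [0,0,0],
    [0,0,0],
    [0,0,0],
    [0,0,0],
    [0,0,0],
    [0,0,0],
    [0,0,0],
  ],
  gripper=[-0.3,-0.3,-0.3,-0.3,-0.3,-0.3,-0.3,-0.3,-0.3,-0.3,-0.3,-0.3],
)

```text
time_s: 18.8
position: [0.5382, -0.1203, 0.056]
orientation: [-2.214, -2.228, -0.0]
wrist_force: [0.4, -2.6, -0.2]
finger_gap: 0.347
grip_force: 1.1
```

```bash
cat > m.py <<'E'
from h import *
S=manip.get_state();print(S["position"],S["wrist_force"])
for n in("top","side"):
    p,d=manip.snapshot(n);cv2.imwrite(f"pics/m_{n}.png",p)
    for s,c in reds(p):print(n,s,c,[ray(n,*c,z)[:2].round(4).tolist() for z in(.038,.024)])
    if n=="top":
        r=(p[...,2].astype(int)-p[...,1]).clip(0);m=r[286:291].mean(0);print([(u,round(m[u])) for u in range(262,350) if m[u]>55])
        print([(u,round(r[295:298,u].mean())) for u in range(266,286)])
E
python3 m.py
```

```text
[ 0.53816056 -0.12032657  0.05601277] [ 0.43935911 -2.62946596 -0.22774344]
[(295, 59), (296, 58)]
[(266, 47), (267, 70), (268, 142), (269, 142), (270, 139), (271, 139), (272, 141), (273, 145), (274, 100), (275, 57), (276, 147), (277, 140), (278, 137), (279, 137), (280, 140), (281, 142), (282, 96), (283, 52), (284, 59), (285, 60)]
side [292, 210, 12, 13, 132] [297.2, 216.0] [[0.4913, 0.2787], [0.4964, 0.3056]]
side [267, 254, 8, 4, 19] [270.7, 255.4] [[0.3862, 0.0902], [0.3887, 0.1124]]
side [269, 258, 9, 9, 66] [272.6, 262.3] [[0.3859, 0.0586], [0.3884, 0.0801]]
side [279, 263, 8, 5, 23] [282.8, 265.1] [[0.4071, 0.0405], [0.4102, 0.0615]]
side [391, 438, 44, 14, 81] [411.9, 447.4] [[0.5018, -0.4696], [0.5072, -0.4611]]
```

>>> jog_arm(
  linear=[
    [-0.0001,0.006,0],
    [-0.0001,0.008,0],
    [-0.0001,0.008,0],
    [-0.0001,0.008,0],
    [-0.0001,0.006,0],
    [-0.0001,0.004,0],
    [-0.0001,0.002,0],
  ],
  rotation=[
    [0,0,0],
    [0,0,0],
    [0,0,0],
    [0,0,0],
    [0,0,0],
    [0,0,0],
    [0,0,0],
  ],
  gripper=[-0.3,-0.3,-0.3,-0.3,-0.3,-0.3,-0.3],
)

```text
time_s: 19.77
position: [0.5375, -0.0785, 0.056]
orientation: [-2.214, -2.229, -0.0]
wrist_force: [0.0, -1.9, -0.6]
finger_gap: 0.35
grip_force: 0.9
```

```bash
python3 m.py
```

```text
[ 0.53751868 -0.07853644  0.05601558] [ 0.02688889 -1.87672075 -0.56047598]
[]
[(266, 46), (267, 69), (268, 142), (269, 142), (270, 140), (271, 139), (272, 141), (273, 145), (274, 100), (275, 58), (276, 148), (277, 141), (278, 134), (279, 113), (280, 118), (281, 128), (282, 98), (283, 51), (284, 58), (285, 59)]
side [288, 203, 12, 13, 123] [293.7, 208.8] [[0.4908, 0.3266], [0.4959, 0.3547]]
side [267, 254, 17, 13, 108] [273.7, 259.8] [[0.3901, 0.0688], [0.3928, 0.0905]]
side [393, 440, 42, 12, 75] [412.9, 447.7] [[0.503, -0.4704], [0.5084, -0.4619]]
```

>>> jog_arm(
  linear=[
    [0,0.0015,0],
    [0,0.0015,0],
    [0,0.0015,0],
    [0,0.0015,0],
  ],
  rotation=[
    [0,0,0],
    [0,0,0],
    [0,0,0],
    [0,0,0],
  ],
  gripper=[-0.3,-0.3,-0.3,-0.3],
)

```text
time_s: 20.38
position: [0.5375, -0.0743, 0.0561]
orientation: [2.213, 2.228, -0.003]
wrist_force: [-0.7, -9.0, -0.8]
finger_gap: 0.351
grip_force: 4.6
```

>>> jog_arm(
  linear=[
    [0,0.0015,0],
    [0,0.0015,0],
  ],
  rotation=[
    [0,0,0],
    [0,0,0],
  ],
  gripper=[-0.3,-0.3],
)

```text
time_s: 20.62
position: [0.5375, -0.0723, 0.0561]
orientation: [2.212, 2.227, -0.004]
wrist_force: [-1.6, -13.1, -1.3]
finger_gap: 0.348
grip_force: 6.3
```

>>> jog_arm(
  linear=[
    [0,0.0015,0],
    [0,0.0005,0],
  ],
  rotation=[
    [0,0,0],
    [0,0,0],
  ],
  gripper=[-0.3,-0.3],
)

```text
time_s: 20.88
position: [0.5375, -0.0715, 0.0562]
orientation: [2.21, 2.226, -0.007]
wrist_force: [-2.8, -16.2, -2.0]
finger_gap: 0.353
grip_force: 8.1
```

>>> jog_arm(
  linear=[
    [0,0.001,0],
    [0,0,0],
  ],
  rotation=[
    [0,0,0],
    [0,0,0],
  ],
  gripper=[-0.3,-0.3],
)

```text
time_s: 21.12
position: [0.5374, -0.067, 0.056]
orientation: [-2.215, -2.227, -0.0]
wrist_force: [0.3, -0.8, 1.1]
finger_gap: 0.353
grip_force: 0.0
```

It clicked. I'll back off and measure.

>>> jog_arm(
  linear=[
    [0,-0.01,0],
    [0,-0.03,0],
    [0,-0.04,0],
    [0,0,0.04],
    [0,0,0.05],
    [0,0,0.05],
    [0,0,0.05],
    [0,-0.04,0.05],
    [0,-0.05,0.03],
    [0,-0.05,0],
    [0,-0.05,0],
    [0,0,0],
  ],
  rotation=[
    [0,0,0],
    [0,0,0],
    [0,0,0],
    [0,0,0],
    [0,0,0],
    [0,0,0],
    [0,0,0],
    [0,0,0],
    [0,0,0],
    [0,0,0],
    [0,0,0],
    [0,0,0],
  ],
  gripper=[-0.3,-0.3,-0.3,-0.3,-0.3,-0.3,-0.3,-0.3,-0.3,-0.3,-0.3,-0.3],
)

```text
time_s: 22.62
position: [0.5365, -0.3393, 0.3238]
orientation: [-2.218, -2.223, 0.001]
wrist_force: [-0.4, 1.0, -1.4]
finger_gap: 0.351
grip_force: 0.0
```

```bash
python3 m.py
python3 - <<'E'
from h import *
p=cv2.imread("pics/m_top.png");q=cv2.imread("pics/m_side.png")
cv2.imwrite("pics/c4.png",np.hstack([cv2.resize(p[190:310,210:370],(400,300),interpolation=2),cv2.resize(q[160:310,220:420],(400,300),interpolation=2)]))
c=manip.calibration("side")
for X in([.4655,.197,.124],[.4655,.197,.131]):
    k=c["K"]@(c["R"]@X+c["t"]);print((k/k[2])[:2])
E
```

```text
[ 0.53649522 -0.33928821  0.32379623] [-0.4143836   1.04355156 -1.3686192 ]
[]
[(266, 47), (267, 71), (268, 145), (269, 146), (270, 142), (271, 146), (272, 135), (273, 92), (274, 65), (275, 64), (276, 150), (277, 141), (278, 140), (279, 139), (280, 142), (281, 145), (282, 98), (283, 53), (284, 60), (285, 61)]
side [287, 201, 11, 12, 116] [292.2, 206.2] [[0.4899, 0.3449], [0.495, 0.3734]]
side [267, 251, 16, 7, 43] [274.8, 254.1] [[0.3968, 0.0935], [0.3996, 0.1158]]
side [269, 258, 9, 9, 67] [272.7, 262.3] [[0.3861, 0.0586], [0.3886, 0.08]]
side [391, 438, 44, 14, 85] [412.3, 447.4] [[0.5024, -0.4697], [0.5078, -0.4613]]
[292.73537687 201.41730922]
[292.62813297 198.9370481 ]
```

View pics/c4.png

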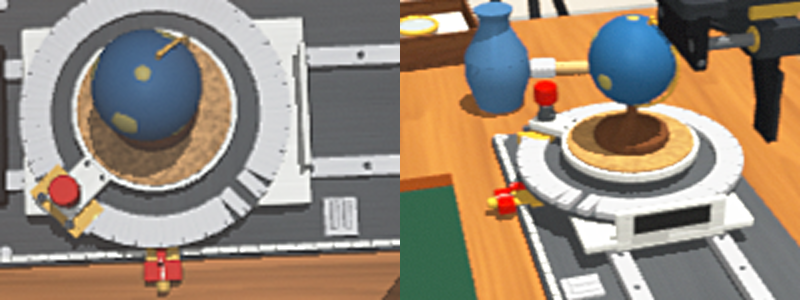

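The final view shows the red pointer level with the white line at crop (161,262), the knob down in the brass shoe at (64,190), and the globe upright at the platter's centre. Everything is in place, so I'm handing in the job.

```bash
python3 -c "
from rig import manip
print(manip.job_done())"
```

```text
the job is handed in; nothing more can be done
None
```

I handed the job in at about 23 s: the pin is locked in the brass shoe's notch at about 1.60 rad, the carriage clicked into the camera stop with its pointer level with the white line, and the globe is upright on the platter; no verdict was returned.

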